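# Clamp the wax block under the twist-lock hold-down pole

### The arm

A 6-joint arm with a two-finger parallel gripper is mounted at the origin on a cart in front of the work surface, level with it; the furniture and walls round the work are solid. World frame = base frame: x ahead of the robot, y to its left, z up, the work surface at z = 0. Lengths are in m, angles in rad, forces in N, time in s.
With the tool pointing down it reaches from about 0.275 to 0.875 m from the base axis. Payload 12.5 kg.
Tool frame: the origin (TCP) lies midway between the tips of the shut fingers; the grasp point (between the pads) lies bot.hold_point_z behind it (bot.hold_point_z is the distance from the TCP to the grasp point, in m); z points along the fingers, y is the direction in which the jaws open and shut (so a half turn about z gives the same grasp; the last joint's range is limited). The gripper opens to 85 mm and grips with 20 to 120 N. Pads are 22 mm wide; open, the fingers measure 114 mm over their backs; the gripper's body (76 mm by 85 mm) begins 54 mm behind the grasp point. The pads swing forward as they close: fully open they stand 13 mm farther back than shut.
Start: joints at [1.108, 0.351, 1.652, -0, 1.139, -0.085], TCP at [0.203, 0.511, 0.231] pointing down, gripper open.
Joint ranges: [-2.75, 2.75], [-0.79, 2.1], [0.01, 2.65], [-1.57, 4.71], [0.07, 3.14], [-2.87, 2.87]. Speed limits (rad/s): [2.22, 2.22, 2.79, 3.14, 3.14, 3.14].

### API

Orientations are given as a unit quaternion [x, y, z, w].
In Python, from station import read_state, snapshot, workorder, bot gives the robot as it stands.
- The arm moves only by the tool drive_tool, never from a script. Its argument "targets" is one flat list of numbers, 6 for each row, row after row: the shift along the tool's x, y, z in cm, then the turn, a rotation vector about the tool's x, y, z in degrees. A call has 1 to 10 rows; each row shifts and turns the commanded pose from where the row before left it, along the tool's axes as they then stand; what a row does not reach is not made up. A row lasts 1/10 s, in which the tool goes at most 50 mm and 8.59 degrees, less where a joint would pass 70% of its speed; a pose out of reach is approached as far as the arm can. A call is refused whole if a number of a shift passes 5 or a number of a turn 8.59, either way. A call with a gripper value outside its range is refused whole. "grip" is the closure, from -1 (fully open) to 1 (shut), so that 0 is half open, set as the call begins (left out, the last holds). The fingers move at their own pace and stop on an object; "grip_force" is the grip in N (left out, the last holds). Time passes only in rows, so rows that do not move let the fingers close. It gives the time, the measured TCP pose, the force and the opening at its end, in the units of the state.
- read_state(): the state, without advancing time (a new reading comes with each control period).
- snapshot(name): name is "side" or "top" or "wrist"; returns a dict with "frame" (480x640x3 uint8, red, green, blue), "K" (3x3 intrinsics, pixels), "R" (3x3) and "t" (3): a world point X has camera coordinates R X + t; the wrist camera has in their place "tool_from_camera" (4x4, takes a point from camera to tool coordinates, whose origin is the TCP and whose axes are the flange's). Camera axes: x right, y down, z forward; pixel columns grow to the right and rows downward; lengths in m; the calibration is good to about 2 mm. A picture is of the moment at which its call begins: read the wrist's pose just before it. There is no depth.
- workorder.hand_in(): hands the job in, once; it reports no verdict.
The state is a dict: "clock": time; "q": joint angles; "dq": joint speeds; "joint_efforts": joint torques, N m; "tool_pos": TCP position; "ee_rot": TCP orientation; "force": force on the tool from outside, world axes, zero at the start; "moment": the same for the moment, N m; "opening": finger opening in m.
Only numpy, scipy, OpenCV 4.12 (cv2) and the standard library are available. Lean on these libraries where they do the work, as an engineer would, in place of code of your own. Each camera call takes 0.05 s, during which the arm holds its last target.

### The job

Clamp the blue wax block for carving: twist the hold-down pole's grip counter-clockwise (seen from above) to unlock it, slide the pole down until its rubber foot presses the block gently, with about 8 N, then, still holding it down, twist it back clockwise as far as it goes, so that it stays locked there and keeps pressing after you let go. The wax is soft: never press it harder than about 15 N, and do not disturb the other things on the bench.

Things in the scene. Friction and masses are not known exactly. Their poses are not given: they have to be found in the camera images.
- hold_down_stand: Heavy dark cast stand, fixed to the bench, base 136 x 106 mm; origin under the middle of the base, on the bench; x points from the open front to the column at the back, z up. In front a wooden bed, top 24 mm above the bench, with a low fence behind it. The column, 46 mm behind the origin, is 170 mm high; its arm holds an upright tube 28 mm in front of the origin.
- tube_mouth (a point): Centre of the upper mouth of the stand's upright outer tube, 170 mm above the bench; axes are the stand's. The tube is 25 mm thick and reaches down to 107 mm above the bench; a black collar, 30 mm thick, surrounds its top 13 mm. The telescopic pole slides up and down in it.
- pole: Inner section, 14 mm steel rod, 0.17 kg with grip and foot. Origin on its axis at the top of the black grip; axes as the stand. Unlocked it slides 50 mm against 2.5 N of friction and stays where left; locked it resists about 20 N. Below the tube it ends in a rubber foot, 24 mm across, whose underside is 177 mm below this origin, give or take 6 mm from start to start: unmeasured, to be felt.
- twist_lock (a joint): Angle of the grip about the pole, rad: 0 = locked (stop); grows counter-clockwise seen from above; 1.4 = stop at the unlocked end. An eccentric jams the pole in the tube below about 0.6; above 0.8 it slides freely. Turning takes up to 0.3 N m. One grasp can do it all. The foot is on a swivel (does not turn with the grip) and its rubber gives 1 mm for each 4 N.
- grip_center (a point): Middle of the black grip at the pole's top: 30 mm (its x) by 18 mm (its y) by 41 mm high, rounded edges; turns with the grip. Two ribbed flat faces look along its own +y and -y, 18 mm apart: grasp across them from above. The grip's top is 20.5 mm above this point. At twist_lock = 0 its axes are those of the stand.
- wax_block: Blue wax block, loose on the bed under the foot, 50 x 75 x 28 mm (x, y, z), 0.09 kg; origin at the centre of its underside, z up. Its top is 52 mm above the bench.
- green_wax: Bystander: green wax block 42 x 55 x 24 mm, loose; origin at the centre of its underside.
- caliper: Bystander: digital caliper, 150 mm long, lying flat on the bench; origin at the centre of its underside.
- bench_pin: Bystander: wooden bar 22 x 100 x 20 mm, loose; origin at the centre of its underside.
- dust_brush: Bystander: brush with wooden handle, 167 mm long, loose; origin at the centre of its underside.
- milky_cup: Bystander: milky plastic beaker, 61 mm in diameter and 88 mm high, loose; origin at the centre of its underside.

How it is judged:
On the way, in this order (a step that is already met when the one before it is completed fails the run):
1. the grip is twisted counter-clockwise past 0.75 rad: the pole is unlocked (value of joint twist_lock above 0.75 rad), for 0.2 s.
2. the foot presses the block with more than 4 N while the pole is still unlocked (value of joint twist_lock above 0.6 rad and contact force between pole and wax_block above 4 N), for 0.2 s.
3. the grip is twisted back to within 0.2 rad of the locked stop with the foot still pressing the block (value of joint twist_lock below 0.2 rad and contact force between pole and wax_block above 3 N), for 0.2 s.
At the end, for the whole second after the job is handed in: The grip is within 0.2 rad of its locked stop and at rest, and the locked pole by itself presses the foot onto the block with 3 to 14 N; the block lies flat on the bed, within 8 mm of where it started (all of step 3 and contact force between pole and wax_block below 14 N and distance of wax_block from where it was at the start of the episode below 0.008 m and angle between wax_block's own z axis and vertical below 0.05 rad and velocity of joint twist_lock below 0.05 rad/s and linear speed of pole below 0.005 m/s and linear speed of wax_block below 0.01 m/s); the robot touches nothing.
It fails at once if the wax is pressed harder than 18 N by the hold-down (it dents) (contact force between pole and wax_block above 18 N).
It fails at once if a bystander is moved by more than 20 mm (distance of any of green_wax, caliper, bench_pin, dust_brush, milky_cup from where it was at the start of the episode above 0.02 m).
It fails at once if the milky beaker is tipped (angle between milky_cup's own z axis and vertical above 0.5 rad).
It also fails if it takes over 48 s, if anything falls off the work surface, if the arm or the gripper's body presses on something with over 40 N, if the wrist force passes 120 N, or if a joint passes its speed limit or range.

## Working session

There is one attempt and no reset: what is moved stays moved. The work goes in short steps, Python scripts to look and compute and a tool call to move; the robot and the scene stay as the last step left them, time stands still between calls to the robot, and variables do not carry over. Pictures are saved under pics/ and viewed, and the job is handed in when it is done.

Besides the shell and the picture viewer there is one more tool, called after ">>>" in YAML: its name, and indented under it one key for each argument. drive_tool: Moves the arm, as the interface text tells. Its arguments: {"type":"object","properties":{"targets":{"type":"array","items":{"type":"number"}},"grip":{"type":"number"},"grip_force":{"type":"number"}},"required":["targets"]}

```bash
mkdir -p pics; ls; python3 - <<'E'
from station import read_state, snapshot, bot
import cv2
print(read_state()); print(bot.hold_point_z)
for n in ["side","top"]:
    s=snapshot(n); cv2.imwrite(f"pics/{n}0.png",s["frame"][:,:,::-1]); print(n,s["K"],s["R"],s["t"])
E
```

```text
pics
{'clock': 0.0, 'q': array([ 1.10842179e+00,  3.51215818e-01,  1.65241492e+00, -1.10188385e-05,
        1.13912945e+00, -8.45996305e-02]), 'dq': array([-0.0013053 , -0.00094256, -0.00031549,  0.00213591,  0.00117597,
       -0.001083  ]), 'joint_efforts': array([ 1.12890102e-03, -5.06104732e+01, -2.91410905e+01, -1.99230669e-05,
        4.49689061e-03, -1.85651959e-05]), 'tool_pos': array([0.20269838, 0.51092702, 0.2307731 ]), 'ee_rot': array([ 1.87763955e-01,  9.82214008e-01, -5.63420955e-04, -1.52852774e-04]), 'force': array([-0.0577281 , -0.09175369,  0.15163186]), 'moment': array([-0.0257261 ,  0.0036593 , -0.02378882]), 'opening': 0.08545569610485163}
0.0187
side [[459.57055002   0.         318.59950771]
 [  0.         459.57055002 236.30010613]
 [  0.           0.           1.        ]] [[-0.9996298   0.01435477 -0.02311298]
 [ 0.02711729  0.5949151  -0.80333099]
 [ 0.00221863 -0.80366036 -0.59508412]] [0.58153834 0.11344108 0.98442298]
top [[564.93158597   0.         314.25229579]
 [  0.         564.93158597 239.74278492]
 [  0.           0.           1.        ]] [[ 0.02180995 -0.99962467  0.01657844]
 [-0.98569009 -0.02427242 -0.16681098]
 [ 0.16715077 -0.01270307 -0.98584951]] [0.00877066 0.61552006 1.0986585 ]
```

View pics/side0.png

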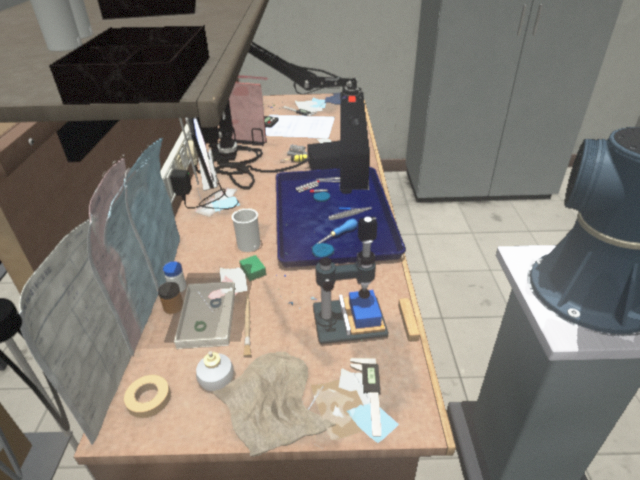

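View pics/top0.png

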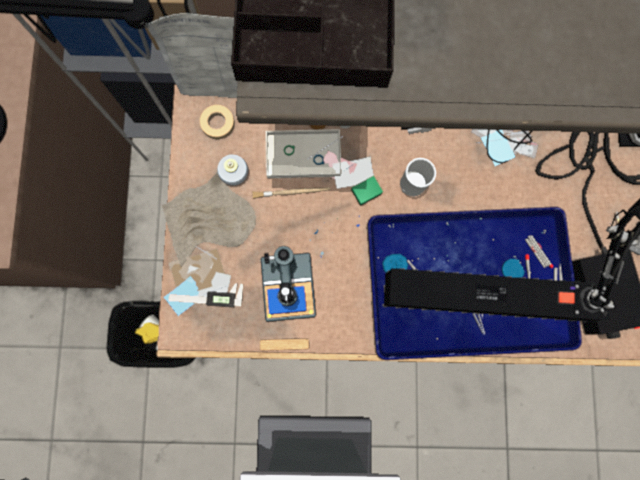

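```bash
cat > h.py <<'E'
import numpy as np, cv2
from station import read_state, snapshot, bot
def ray(s,u,v):
    d=np.linalg.inv(s["K"])@np.array([u,v,1.]); return -s["R"].T@s["t"], s["R"].T@d
def atz(s,u,v,z):
    c,d=ray(s,u,v); return c+d*(z-c[2])/d[2]
def proj(s,X):
    p=s["K"]@(s["R"]@np.asarray(X,float)+s["t"]); return p[:2]/p[2]
def crop(s,u0,v0,w,h,k,name):
    f=s["frame"][v0:v0+h,u0:u0+w,::-1]
    cv2.imwrite(name,cv2.resize(f,None,fx=k,fy=k,interpolation=cv2.INTER_CUBIC))
E
python3 - <<'E'
from h import *
s=snapshot("top"); crop(s,240,230,100,75,8,"pics/topc.png")
s=snapshot("side"); crop(s,290,205,120,140,4,"pics/sidec.png")
E
```

```text
(no output)
```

View pics/topc.png

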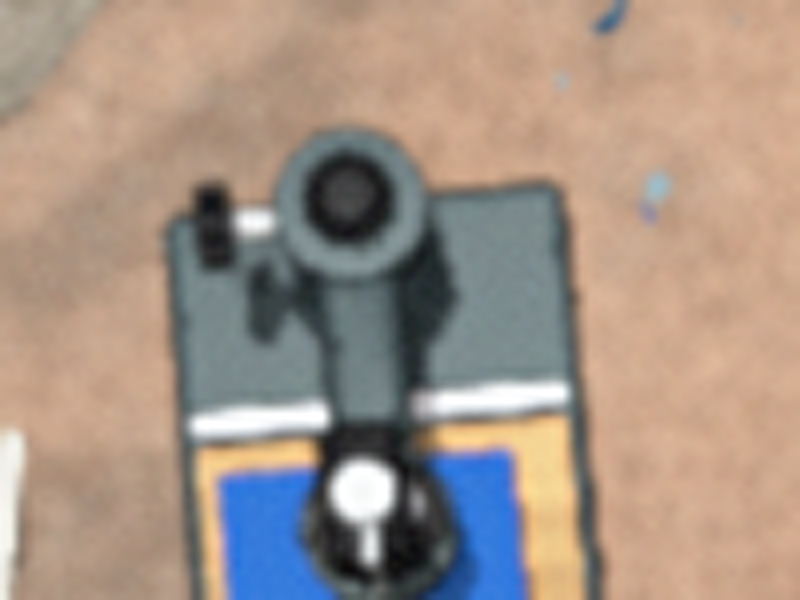

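View pics/sidec.png

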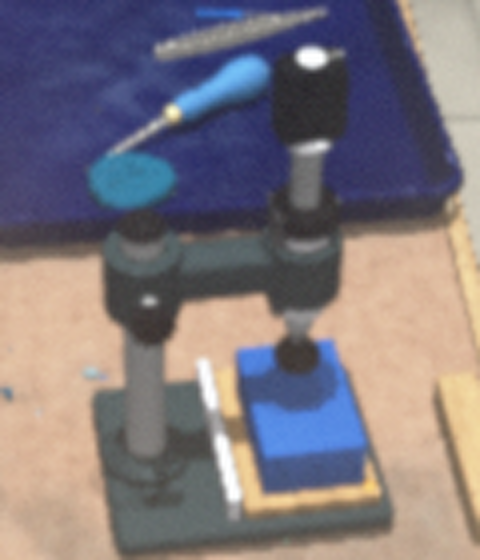

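```bash
python3 - <<'E'
from h import *
T=snapshot("top"); S=snapshot("side")
def tri(a,b):
    c1,d1=ray(T,*a); c2,d2=ray(S,*b); d1/=np.linalg.norm(d1); d2/=np.linalg.norm(d2)
    A=np.stack([d1,-d2],1); k=np.linalg.lstsq(A,c2-c1,rcond=None)[0]
    p,q=c1+k[0]*d1,c2+k[1]*d2; return (p+q)/2,np.linalg.norm(p-q)
print("griptop",tri((285.25,291.25),(368,219)))
print("coltop",tri((283.5,254.6),(290+142/4,205+225/4)), atz(T,283.5,254.6,.17))
# base corners (top thickness ~12mm?)
for p in [(261.25,257.5),(310,253.5),(265,322),(316,317)]: print(atz(T,*p,.012))
print("blue", [atz(T,240+a/8,230+b/8,.052).round(4) for a,b in [(220,475),(515,452)]])
f=T["frame"]
crop(T,245,240,80,90,8,"pics/topc2.png")
# lamp near end
print("lampend", tri((388,290),(355,190)))
E
```

```text
griptop (array([0.49366158, 0.07183045, 0.24772347]), np.float64(0.0010423338406816886))
coltop (array([0.56698209, 0.08003125, 0.16399774]), np.float64(0.0004949270755450377)) [0.56638196 0.07975289 0.17      ]
[0.58145597 0.13262838 0.012     ]
[0.59237888 0.03082395 0.012     ]
[0.44808719 0.11993707 0.012     ]
[0.460604   0.01542129 0.012     ]
blue [array([0.512 , 0.1145, 0.052 ]), array([0.5195, 0.0408, 0.052 ])]
lampend (array([ 0.5021911 , -0.10553039,  0.19969044]), np.float64(0.0039558629869100035))
```

View pics/topc2.png

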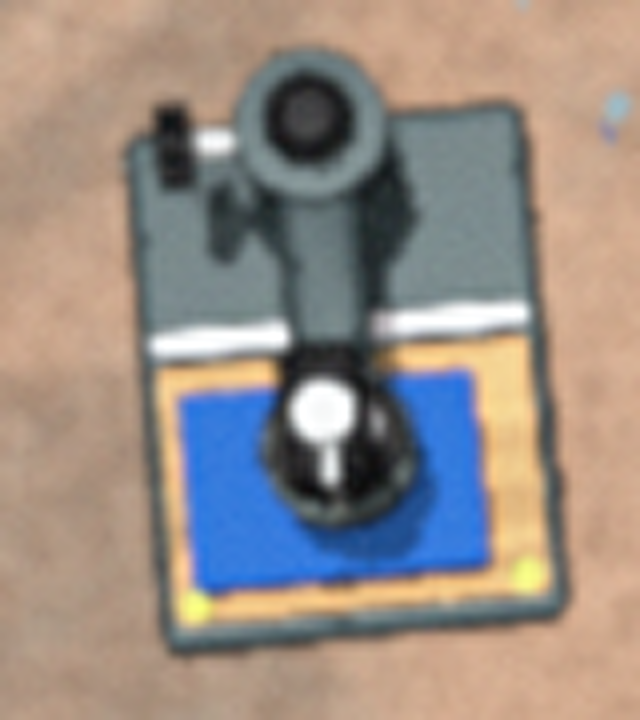

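>>> drive_tool:
  targets: [-3.6,-2.5,-0.6,0,0,0,-3.6,-2.5,-0.6,0,0,0,-3.6,-2.5,-0.6,0,0,0,-3.6,-2.5,-0.6,0,0,0,-3.6,-2.5,-0.6,0,0,0,-3.6,-2.5,-0.6,0,0,0]
  grip: -1

```text
clock: 0.9
tool_pos: [0.3489, 0.2905, 0.2677]
ee_rot: [0.188, 0.982, 0.0, 0.0]
force: [1.3, 0.5, 0.2]
opening: 0.0855
```

>>> drive_tool:
  targets: [-3.6,-2.5,-0.6,0,0,8.5,-3.6,-2.5,-0.6,0,0,0,-3.6,-2.5,-0.6,0,0,0,-3.6,-2.5,-0.6,0,0,0,-3.6,-2.5,-0.6,0,0,0]

```text
clock: 1.4
tool_pos: [0.4472, 0.095, 0.2977]
ee_rot: [0.26, 0.966, 0.0, 0.0]
force: [0.4, 0.9, 1.2]
opening: 0.0856
```

>>> drive_tool:
  targets: [0,0,0,0,0,8.5,0,0,0,0,0,8.5,0,0,0,0,0,8.5,0,0,0,0,0,8.5,0,0,0,0,0,8.5,0,0,0,0,0,8.5,0,0,0,0,0,8.5,0,0,0,0,0,8.5,0,0,0,0,0,8.5,0,0,0,0,0,8.5]

```text
clock: 2.4
tool_pos: [0.4468, 0.0968, 0.2973]
ee_rot: [0.846, 0.534, -0.0, 0.0]
force: [0.6, -0.1, 0.1]
opening: 0.0857
```

>>> drive_tool:
  targets: [0,0,0,0,0,8.4,0,0,0,0,0,8.4,0,0,0,0,0,8.4,0,0,0,0,0,8.4,0,0,0,0,0,8.4,0,0,0,0,0,8.4,0,0,0,0,0,8.4]

```text
clock: 3.1
tool_pos: [0.4468, 0.0968, 0.2973]
ee_rot: [0.999, 0.05, -0.0, 0.0]
force: [-0.2, 0.1, -0.1]
opening: 0.0854
```

```bash
cat >> h.py <<'E'
from scipy.spatial.transform import Rotation as Ro
def rel(target, yaw_y):
    """shift in tool cm and turn deg to reach target TCP with tool y at world angle yaw_y deg"""
    s=read_state(); R=Ro.from_quat(s["ee_rot"]).as_matrix()
    d=R.T@(np.array(target)-s["tool_pos"])*100
    y=np.degrees(np.arctan2(R[1,1],R[0,1]))
    return d.round(2), "turn z", round((y-yaw_y+180)%360-180,2), "yaw",y.round(2)
E
python3 - <<'E'
from h import *
s=read_state(); print(s["tool_pos"],s["ee_rot"],s["q"],s["force"],s["clock"])
print(rel([0.4937,.0718,.30],-83.9))
E
```

```text
[0.44676687 0.09677751 0.29727675] [ 9.98759738e-01  4.97893906e-02 -2.62204442e-05  2.54423883e-05] [ 1.11451183e-01  1.11019594e-01  1.79090747e+00 -5.02886713e-05
  1.23972107e+00  1.58264389e+00] [-0.1900956   0.14188845 -0.06742562] 3.1
(array([ 4.42,  2.95, -0.27]), 'turn z', np.float64(-0.39), 'yaw', np.float64(-84.29))
```

>>> drive_tool:
  targets: [2.2,1.5,0,0,0,-0.4,2.2,1.5,0,0,0,0,0,0,0,0,0,0]

```text
clock: 3.4
tool_pos: [0.4955, 0.0707, 0.297]
ee_rot: [0.998, 0.056, 0.0, 0.0]
force: [-0.4, -0.1, -0.2]
opening: 0.0857
```

```bash
python3 - <<'E'
from h import *
st=read_state(); s=snapshot("wrist"); np.save("w1.npy",s["frame"])
cv2.imwrite("pics/w1.png",s["frame"][:,:,::-1]); print(s["K"],s["tool_from_camera"]); print(st["tool_pos"],st["ee_rot"])
print(rel([0.4937,.0718,.30],-83.9))
M=s["tool_from_camera"]; R=Ro.from_quat(st["ee_rot"]).as_matrix()
def wp(X):
    t=R.T@(np.array(X)-st["tool_pos"]); c=M[:3,:3].T@(t-M[:3,3]); p=s["K"]@c; return (p[:2]/p[2]).round(1)
print("griptop pred",wp([.4937,.0718,.2477]), "col",wp([.567,.08,.17]))
E
```

```text
[[343.03545344   0.         317.65572784]
 [  0.         343.03545344 238.83347447]
 [  0.           0.           1.        ]] [[ 8.53058556e-04 -9.54703580e-01 -2.97557298e-01  7.61913122e-02]
 [ 9.99998998e-01  1.15069437e-03 -8.25099361e-04 -2.37339229e-04]
 [ 1.13012282e-03 -2.97556296e-01  9.54703605e-01 -1.42876797e-01]
 [ 0.00000000e+00  0.00000000e+00  0.00000000e+00  1.00000000e+00]]
[0.49553687 0.07069394 0.29701255] [9.98448443e-01 5.56835936e-02 1.58377029e-04 1.37763688e-04]
(array([-0.06, -0.06, -0.31]), 'turn z', np.float64(0.29), 'yaw', np.float64(-83.61))
griptop pred [316.1 267.4] col [316.6 137.7]
```

View pics/w1.png

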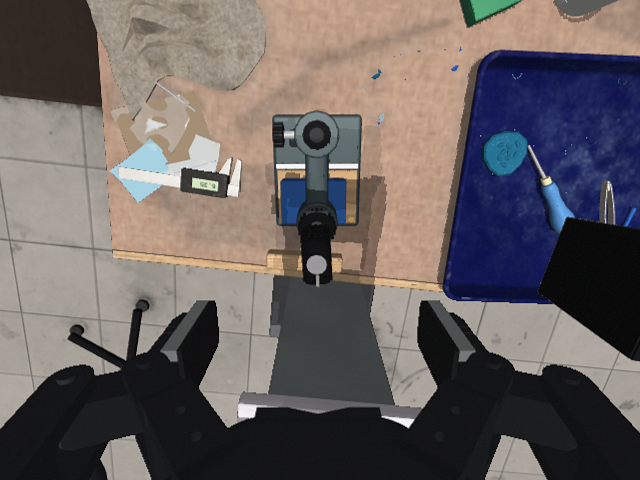

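```bash
python3 - <<'E'
from h import *
f=np.load("w1.npy"); g=cv2.cvtColor(f,cv2.COLOR_RGB2GRAY)
c=f[220:295,290:345,::-1]; cv2.imwrite("pics/w1c.png",cv2.resize(c,None,fx=8,fy=8,interpolation=cv2.INTER_CUBIC))
m=(g[250:282,300:335]>110).astype(np.uint8); n,l,st,ce=cv2.connectedComponentsWithStats(m); print(st,ce+[300,250])
E
```

```text
[[  0   0  35  32 715]
 [ 31   0   4   3  12]
 [  0   5   2  16  29]
 [  7   5  20  27 317]
 [ 32   7   3  16  47]] [[316.71048951 266.08111888]
 [332.5        251.        ]
 [300.44827586 263.17241379]
 [316.21135647 265.07570978]
 [332.9787234  264.65957447]]
```

View pics/w1c.png

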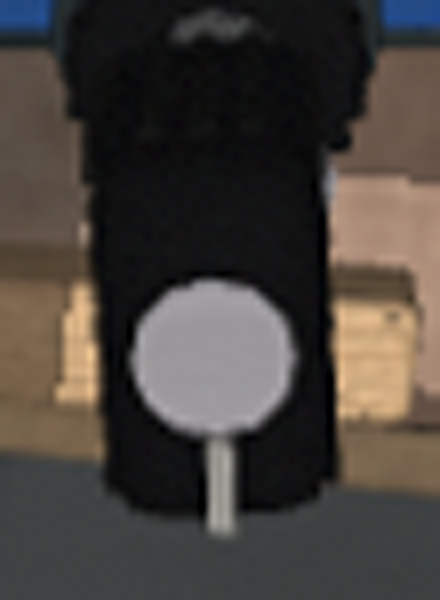

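```bash
python3 - <<'E'
from h import *
print(rel([0.4945,.0717,.209],-83.8))
E
```

```text
(array([ 0.03, -0.04,  8.79]), 'turn z', np.float64(0.19), 'yaw', np.float64(-83.61))
```

>>> drive_tool:
  targets: [0,0,2.9,0,0,0.2,0,0,2.9,0,0,0,0,0,2.9,0,0,0,0,0,0,0,0,0,0,0,0,0,0,0]

```text
clock: 3.95
tool_pos: [0.4937, 0.072, 0.2111]
ee_rot: [0.999, 0.055, -0.0, -0.0]
force: [-0.1, -0.1, 0.3]
opening: 0.0854
```

```bash
python3 - <<'E'
from h import *
print(rel([0.4945,.0717,.209],-83.8)); s=read_state(); print(s["force"],s["moment"])
s=snapshot("wrist"); np.save("w2.npy",s["frame"]); cv2.imwrite("pics/w2.png",s["frame"][:,:,::-1])
E
```

```text
(array([0.08, 0.04, 0.21]), 'turn z', np.float64(0.07), 'yaw', np.float64(-83.73))
[-0.08531107 -0.05118717  0.26547518] [ 0.00266184 -0.02156466  0.00997062]
```

View pics/w2.png

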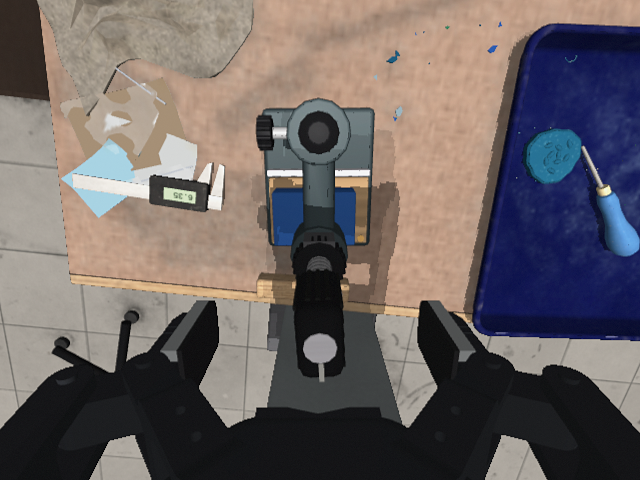

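>>> drive_tool:
  targets: [0.1,0.05,0.2,0,0,0,0,0,0,0,0,0,0,0,0,0,0,0,0,0,0,0,0,0,0,0,0,0,0,0,0,0,0,0,0,0,0,0,0,0,0,0,0,0,0,0,0,0]
  grip: 1
  grip_force: 20

```text
clock: 4.8
tool_pos: [0.495, 0.0715, 0.2085]
ee_rot: [0.999, 0.055, 0.0, -0.0]
force: [-1.2, 1.7, 4.6]
opening: 0.0185
```

```bash
cat >> h.py <<'E'
def show():
    s=read_state(); R=Ro.from_quat(s["ee_rot"]).as_matrix()
    print("t",round(s["clock"],2),"pos mm",(s["tool_pos"]*1000).round(2),"yaw",np.degrees(np.arctan2(R[1,1],R[0,1])).round(2),"open",round(s["opening"]*1000,2))
    print("F world",s["force"].round(2),"F tool",(R.T@s["force"]).round(2),"M tool",(R.T@s["moment"]).round(3))
E
python3 -c "from h import *; show()"
```

```text
t 4.8 pos mm [494.95  71.48 208.5 ] yaw -83.74 open 18.51
F world [-1.22  1.73  4.58] F tool [-1.03 -1.85 -4.58] M tool [ 0.333 -0.13  -0.145]
```

>>> drive_tool:
  targets: [0,0,0,0,0,0,0,0,0,0,0,0,0,0,0,0,0,-3,0,0,0,0,0,-4,0,0,0,0,0,-4]
  grip_force: 80

```text
clock: 5.3
tool_pos: [0.4953, 0.0712, 0.2086]
ee_rot: [0.989, 0.151, 0.001, 0.0]
force: [0.7, -0.1, 4.8]
opening: 0.017
```

```bash
python3 -c "from h import *; show()"
```

```text
t 5.3 pos mm [495.31  71.2  208.59] yaw -72.61 open 17.02
F world [ 0.69 -0.07  4.79] F tool [ 0.65  0.28 -4.79] M tool [-0.566 -0.202  0.35 ]
```

>>> drive_tool:
  targets: [0,0,0,0,0,-6,0,0,0,0,0,-6,0,0,0,0,0,-6,0,0,0,0,0,-6,0,0,0,0,0,-6,0,0,0,0,0,-6,0,0,0,0,0,-6,0,0,0,0,0,-6,0,0,0,0,0,-6]

```text
clock: 6.2
tool_pos: [0.4956, 0.0716, 0.2084]
ee_rot: [0.812, 0.584, 0.001, 0.0]
force: [3.7, 1.5, 1.2]
opening: 0.0172
```

```bash
python3 -c "from h import *; show()"
```

```text
t 6.2 pos mm [495.55  71.6  208.42] yaw -18.54 open 17.22
F world [3.7  1.5  1.18] F tool [ 2.6   3.03 -1.17] M tool [-0.146  0.837  0.168]
```

```bash
python3 - <<'E'
from h import *
s=snapshot("wrist"); cv2.imwrite("pics/w3.png",s["frame"][:,:,::-1])
E
```

```text
(no output)
```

View pics/w3.png

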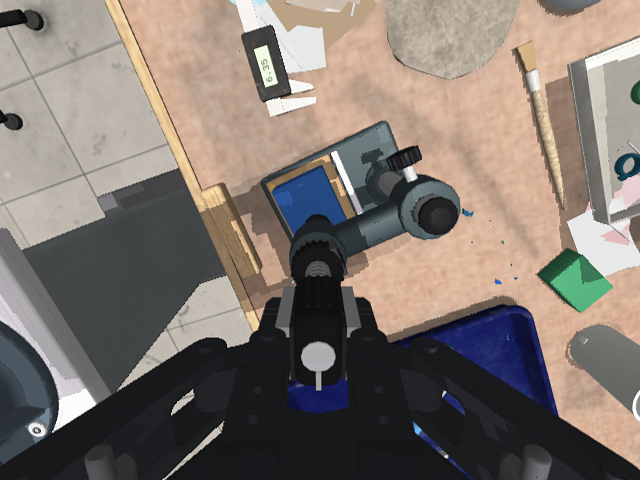

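>>> drive_tool:
  targets: [0.03,0.03,0,0,0,0,0,0,0.1,0,0,0,0,0,0.1,0,0,0,0,0,0.1,0,0,0,0,0,0.1,0,0,0]

```text
clock: 6.75
tool_pos: [0.4955, 0.0716, 0.2043]
ee_rot: [0.813, 0.582, 0.0, 0.0]
force: [4.5, 1.4, 0.6]
opening: 0.0173
```

```bash
python3 -c "from h import *; show()"
```

```text
t 6.75 pos mm [495.5   71.59 204.28] yaw -18.79 open 17.3
F world [4.45 1.35 0.57] F tool [ 2.72  3.78 -0.57] M tool [-0.445  0.86   0.06 ]
```

>>> drive_tool:
  targets: [-0.03,-0.03,0.1,0,0,0,0,0,0.1,0,0,0,0,0,0.1,0,0,0,0,0,0.1,0,0,0,0,0,0.1,0,0,0]

```text
clock: 7.25
tool_pos: [0.4955, 0.0716, 0.1995]
ee_rot: [0.813, 0.582, 0.001, 0.0]
force: [6.1, 2.8, 0.2]
opening: 0.017
```

```bash
python3 -c "from h import *; show()"
```

```text
t 7.25 pos mm [495.5   71.56 199.47] yaw -18.78 open 16.98
F world [6.05 2.78 0.18] F tool [ 4.58  4.83 -0.17] M tool [-0.503  1.142  0.07 ]
```

>>> drive_tool:
  targets: [0.08,0.08,0,0,0,0,0,0,0.1,0,0,0,0,0,0.1,0,0,0,0,0,0,0,0,0]

```text
clock: 7.65
tool_pos: [0.4955, 0.0717, 0.1969]
ee_rot: [0.813, 0.582, -0.001, -0.0]
force: [0.2, -2.4, -2.2]
opening: 0.0173
```

```bash
python3 -c "from h import *; show()"
```

```text
t 7.65 pos mm [495.49  71.65 196.87] yaw -18.75 open 17.27
F world [ 0.17 -2.41 -2.24] F tool [-2.23  0.94  2.24] M tool [-0.212  0.019  0.112]
```

>>> drive_tool:
  targets: [0,0,0.1,0,0,0,0,0,0.1,0,0,0,0,0,0.1,0,0,0]

```text
clock: 7.95
tool_pos: [0.4956, 0.0717, 0.1941]
ee_rot: [0.813, 0.582, -0.0, -0.0]
force: [-2.7, -3.4, 1.1]
opening: 0.0174
```

```bash
python3 -c "from h import *; show()"
```

```text
t 7.95 pos mm [495.55  71.66 194.09] yaw -18.75 open 17.36
F world [-2.67 -3.38  1.13] F tool [-4.06 -1.45 -1.13] M tool [ 0.097 -0.322  0.184]
```

Fz +1.1 matches free sliding. I'll keep feeling downward.

>>> drive_tool:
  targets: [-0.02,0,0.1,0,0,0,0,0,0.1,0,0,0]

```text
clock: 8.15
tool_pos: [0.4955, 0.0717, 0.1921]
ee_rot: [0.813, 0.582, -0.0, -0.0]
force: [-2.2, -3.4, 1.0]
opening: 0.017
```

>>> drive_tool:
  targets: [0,0,0.1,0,0,0,0,0,0.1,0,0,0]

```text
clock: 8.35
tool_pos: [0.4956, 0.0717, 0.1901]
ee_rot: [0.813, 0.583, -0.0, -0.0]
force: [-3.2, -3.3, 1.1]
opening: 0.0172
```

>>> drive_tool:
  targets: [0,0,0.1,0,0,0,0,0,0.1,0,0,0]

```text
clock: 8.55
tool_pos: [0.4956, 0.0717, 0.1882]
ee_rot: [0.813, 0.583, -0.0, -0.0]
force: [-4.0, -3.8, 3.3]
opening: 0.0169
```

>>> drive_tool:
  targets: [0,0,0.05,0,0,0,0,0,0,0,0,0]

```text
clock: 8.75
tool_pos: [0.4956, 0.0717, 0.1878]
ee_rot: [0.813, 0.583, -0.0, -0.0]
force: [-4.0, -4.0, 3.4]
opening: 0.0174
```

```bash
python3 -c "from h import *; show()"
```

```text
t 8.75 pos mm [495.59  71.66 187.81] yaw -18.74 open 17.45
F world [-4.04 -4.03  3.36] F tool [-5.12 -2.53 -3.36] M tool [ 0.439 -0.337  0.143]
```

>>> drive_tool:
  targets: [-0.04,-0.02,0.05,0,0,0,0,0,0.05,0,0,0,0,0,0,0,0,0]

```text
clock: 9.05
tool_pos: [0.4956, 0.0716, 0.1872]
ee_rot: [0.813, 0.583, 0.0, -0.0]
force: [-4.3, -0.5, 6.3]
opening: 0.0174
```

```bash
python3 -c "from h import *; show()"
```

```text
t 9.05 pos mm [495.59  71.64 187.19] yaw -18.75 open 17.39
F world [-4.26 -0.53  6.25] F tool [-1.87 -3.86 -6.26] M tool [ 0.558 -0.007  0.118]
```

>>> drive_tool:
  targets: [-0.02,-0.03,0.05,0,0,0,0,0,0.03,0,0,0,0,0,0,0,0,0,0,0,0,0,0,0]

```text
clock: 9.45
tool_pos: [0.4956, 0.0716, 0.1867]
ee_rot: [0.813, 0.583, 0.001, 0.0]
force: [-2.6, -1.2, 8.7]
opening: 0.0172
```

```bash
python3 -c "from h import *; show()"
```

```text
t 9.45 pos mm [495.62  71.64 186.75] yaw -18.75 open 17.17
F world [-2.65 -1.25  8.72] F tool [-2.03 -2.1  -8.73] M tool [0.601 0.096 0.117]
```

>>> drive_tool:
  targets: [0,0,0,0,0,5,0,0,0,0,0,5,0,0,0,0,0,5,0,0,0,0,0,5]

```text
clock: 9.85
tool_pos: [0.4957, 0.0716, 0.1868]
ee_rot: [0.902, 0.431, 0.001, 0.0]
force: [-3.1, -0.6, 7.6]
opening: 0.017
```

```bash
python3 -c "from h import *; show()"
```

```text
t 9.85 pos mm [495.65  71.63 186.75] yaw -38.93 open 16.99
F world [-3.05 -0.6   7.61] F tool [-2.38 -1.99 -7.61] M tool [ 0.501  0.007 -0.138]
```

>>> drive_tool:
  targets: [0,0,0,0,0,5,0,0,0,0,0,5,0,0,0,0,0,5,0,0,0,0,0,5]

```text
clock: 10.25
tool_pos: [0.4954, 0.0719, 0.1868]
ee_rot: [0.963, 0.268, 0.001, -0.0]
force: [-4.4, 1.4, 9.0]
opening: 0.0169
```

```bash
python3 -c "from h import *; show()"
```

```text
t 10.25 pos mm [495.41  71.88 186.76] yaw -58.91 open 16.92
F world [-4.42  1.4   9.03] F tool [-3.05 -3.49 -9.03] M tool [ 1.305 -0.135 -0.43 ]
```

>>> drive_tool:
  targets: [0,0,0,0,0,5,0,0,0,0,0,5,0,0,0,0,0,5,0,0,0,0,0,5,0,0,0,0,0,4,0,0,0,0,0,2,0,0,0,0,0,0]

```text
clock: 10.95
tool_pos: [0.4953, 0.0717, 0.1867]
ee_rot: [0.999, 0.046, 0.0, -0.0]
force: [-4.2, -0.7, 9.0]
opening: 0.017
```

```bash
python3 -c "from h import *; show()"
```

```text
t 10.95 pos mm [495.27  71.68 186.65] yaw -84.7 open 17.03
F world [-4.2  -0.73  9.04] F tool [-4.24  0.34 -9.05] M tool [ 0.337 -0.744 -0.877]
```

>>> drive_tool:
  targets: [0,0,0,0,0,-1,0,0,0,0,0,0,0,0,0,0,0,0]
  grip_force: 20

```text
clock: 11.25
tool_pos: [0.4953, 0.0716, 0.1866]
ee_rot: [0.998, 0.055, 0.0, -0.0]
force: [-4.3, 0.2, 10.3]
opening: 0.0175
```

```bash
python3 -c "from h import *; show()"
```

```text
t 11.25 pos mm [495.3   71.63 186.64] yaw -83.71 open 17.54
F world [-4.29  0.16 10.25] F tool [ -4.24  -0.63 -10.26] M tool [ 0.205 -0.71  -0.14 ]
```

>>> drive_tool:
  targets: [-0.04,0,-0.04,0,0,0,0,0,0,0,0,0]

```text
clock: 11.45
tool_pos: [0.4952, 0.0716, 0.1867]
ee_rot: [0.999, 0.055, 0.001, -0.0]
force: [1.4, 1.4, 4.0]
opening: 0.0173
```

```bash
python3 -c "from h import *; show()"
```

```text
t 11.45 pos mm [495.24  71.62 186.72] yaw -83.73 open 17.25
F world [1.44 1.39 3.98] F tool [ 1.59 -1.23 -3.98] M tool [ 0.462  0.032 -0.177]
```

>>> drive_tool:
  targets: [0,0,-0.02,0,0,0,0,0,0,0,0,0]

```text
clock: 11.65
tool_pos: [0.4952, 0.0716, 0.1868]
ee_rot: [0.999, 0.055, 0.001, -0.0]
force: [3.3, 2.5, 2.2]
opening: 0.0174
```

>>> drive_tool:
  targets: [0,0,0,0,0,0,0,0,0,0,0,0,0,0,0,0,0,0,0,0,0,0,0,0,0,0,0,0,0,0,0,0,0,0,0,0]
  grip: -1

```text
clock: 12.25
tool_pos: [0.4947, 0.0712, 0.1865]
ee_rot: [0.999, 0.055, -0.0, 0.0]
force: [0.3, -0.3, -0.2]
opening: 0.0853
```

```bash
python3 - <<'E'
from h import *
show()
s=snapshot("wrist"); cv2.imwrite("pics/w4.png",s["frame"][:,:,::-1])
E
```

```text
t 12.25 pos mm [494.74  71.19 186.55] yaw -83.75 open 85.28
F world [ 0.33 -0.3  -0.18] F tool [0.29 0.34 0.18] M tool [ 0.003 -0.018  0.023]
```

View pics/w4.png

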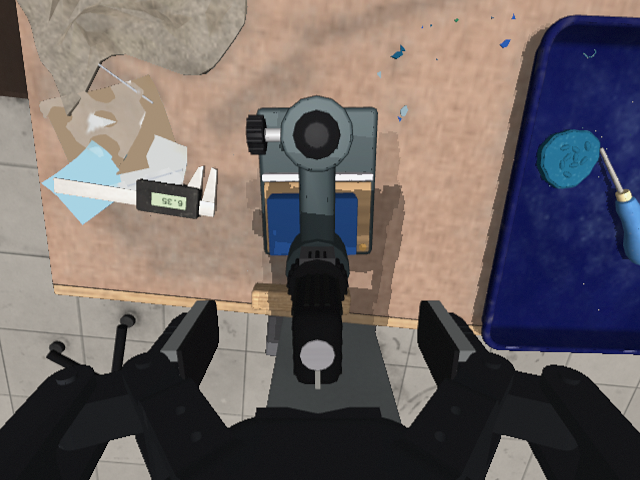

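>>> drive_tool:
  targets: [0,0,-2,0,0,0,0,0,-4,0,0,0,0,0,-4,0,0,0,0,0,0,0,0,0]

```text
clock: 12.7
tool_pos: [0.4967, 0.0714, 0.2915]
ee_rot: [0.999, 0.055, 0.004, 0.0]
force: [0.5, 0.4, 0.2]
opening: 0.0851
```

```bash
python3 - <<'E'
from h import *
show()
s=snapshot("side"); crop(s,290,205,120,140,4,"pics/side2.png")
E
```

```text
t 12.7 pos mm [496.67  71.37 291.54] yaw -83.74 open 85.1
F world [0.52 0.4  0.23] F tool [ 0.56 -0.34 -0.22] M tool [-0.028  0.012 -0.028]
```

View pics/side2.png

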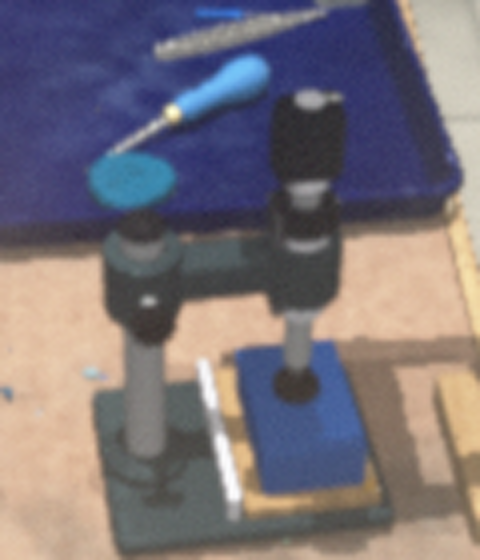

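```bash
python3 -c "
from station import workorder; print(workorder.hand_in())"
```

```text
the job is handed in; nothing more can be done
None
```

The blue wax block is clamped and the job is handed in. The pole is locked with its foot on the block, and the arm has let go and moved clear. Handing in gives no verdict, so I don't have the judged result.

- **Unlock:** I gripped the flats from above and turned the grip about 65° (1.14 rad) counter-clockwise. The wrist picture showed the grip turning with the tool.
- **Press:** I slid the pole down about 22 mm. Sliding freely it took about 1 N, and the foot touched at a tool height of about 188.5 mm. I pressed until the wrist read 8.7 N. Allowing for the pole's weight and sliding friction, that is about 8 N on the block. The wrist reading peaked at 10.3 N, after the pole was locked.
- **Lock:** I turned it back clockwise to the stop, where the torque rose to about 0.9 N m. I eased the load off before opening the gripper, and the tool moved only about 0.1 mm, so the lock was holding.

**Last checks:**
- After release, the wrist picture shows the grip back at its locked angle.
- The side picture shows the foot still on the block, and the block looks unmoved.
- The wrist reads about zero force with the gripper open and about 105 mm higher.
- I saw no bystanders moved, though I only looked at them in passing and did not measure them.

**Uncertain:** I could not measure the force on the block once the arm had let go, so the pressure it keeps is inferred from the lock holding. The top and wrist cameras disagreed by about 2 mm on the grip's position. I used a point in between and corrected it by feel, and sideways forces stayed under about 7 N.

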